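# Steer the laser spot onto the mark on the fluorometer test board

## Task

Slide the screen's cover fully open by its yellow tab, then turn the orange-capped and green-capped thumbscrews of the mirror mount in turn until the red spot on the white screen lies wholly inside the black ring. Do not touch the mirror itself, and leave the bottles, caps, vial and meters where they stand.

Things in the scene. Friction and masses are not known exactly. Their poses are not given: they have to be found in the camera images.
- bench: Fixed black optical board, 235 (x) x 360 (y) x 12 mm. Origin: on the table top, under the centre of the screen; z up. The screen is a block 90 x 94 mm at x = 0, y = 0, its white top 32 mm above the table, between two rails 38 mm high along x at y = +-54 mm. Towards -y stands the mirror head, towards +y the laser.
- laser_tip (a point): Mouth of the blue laser tube, 97 mm above the table, at board x = 0, y = 115 mm. Tube 24 mm thick, 75 mm long, level, firing towards board -y at the mirror; its black holder is 36 mm wide and 108 mm high.
- cover_tab (a point): Middle of the yellow grip tab on the screen's grey sliding cover: tab 14 mm (board x) x 16 mm (board y) x 36 mm high, top 79.5 mm and this point 63.5 mm above the table. The cover is 100 x 116 x 5 mm, its top 43.5 mm above the table; the tab stands 30 mm to the board's +x of its middle. It slides along the board's x axis and opens towards board -x. Friction about 1 N, stays where left.
- cover (a joint): Travel of the cover in m: 0 shut over the screen, 0.090 fully open at its stop.
- screw_top_grip (a point): Middle of the steel thumbscrew with the ORANGE cap, on top of the mirror head, on the head's vertical turning axis (board x = 0, y = -112 mm). Round knurled knob, diameter 28, 26 mm high, vertical axis; this point is on the axis, 153 mm above the table, 29 mm above the head's top plate (60 x 62 mm; brass neck 12 mm thick between). The knobs are 75 mm apart.
- screw_top (a joint): Angle of the orange screw in rad, from -2.3 to 2.3 (stops), growing counter-clockwise seen from above. Each +1 rad moves the spot 16 mm straight away from the head's turning axis, each -1 rad 16 mm nearer (at 0 it is 112 mm from the axis). Friction 0.04 N m, stays where left.
- screw_side_grip (a point): Middle of the steel thumbscrew with the GREEN cap, at board x = -75, y = -112 mm on its own bracket; knob of the same size and height as the orange one, vertical axis, this point on the axis.
- screw_side (a joint): Angle of the green screw in rad, from -2.3 to 2.3 (stops), growing counter-clockwise seen from above. Each +1 rad turns the mirror head, and with it the spot, 0.14 rad clockwise (seen from above) about the head's axis: some 16 mm of spot travel, roughly towards board +x. Friction 0.04 N m, stays where left.
- bracket_top (a point): Upper face of the grey bracket that carries the green screw, 30 x 34 mm, 124 mm above the table; the brass neck above it is 12 mm thick, 15 mm high.
- spot_center (a point): Centre of the red reflected spot, diameter 10 mm, on the white screen, 33 mm above the table; hidden while the cover is over it.
- mark: Target mark printed on the screen: a black ring, inner diameter 18 mm, outer 22 mm, with four short ticks outside it. Origin at the ring's centre; it lies somewhere within about 12 mm of the screen's centre, 32 mm above the table.
- mirror: Round mirror, diameter 50 mm with its dark rim, in the head under its top plate, facing the laser and tipped down; centre 78 mm above the table on the head's axis. It tips and turns slightly as the screws turn. Fragile: not to be touched.
- vial: Small glass vial with white cap, 16 mm diameter, 45 mm high, standing on the board, at its -x, +y corner. Origin under its base. Leave alone.
- lens_cap: Black cap, 26 mm diameter, 13 mm high, lying on the board. Origin under its base. Leave alone.
- amber_bottle: Dark brown bottle, 54 mm diameter, 90 mm high, standing on the table. Origin under its base. Leave alone.
- bottle_cap: Brown bottle cap, 40 mm diameter, 16 mm high. Origin under its base. Leave alone.
- blue_meter: Blue hand-held meter, 190 x 85 x 36 mm with a black 22 mm turret, lying on the table. Origin under its centre. Leave alone.
- black_meter: Black hand-held meter, 170 x 90 x 34 mm with a black 20 mm knob, lying on the table. Origin under its centre. Leave alone.
- dropper: White dropper bottle, 36 mm diameter, 75 mm high. Origin under its base. Leave alone.

How it is judged:
By the outcome, as a careful person would: the job done as asked, in the order asked, and still so for the second after the job is handed in, with the robot touching nothing.
It also fails if it takes over 51 s, if anything falls off the work surface, if the arm or the gripper's body presses on something with over 40 N, if the wrist force passes 120 N, or if a joint passes its speed limit or range.

## Robot

A 6-joint arm with a two-finger parallel gripper is mounted at the origin on the work surface. World frame = base frame: x ahead of the robot, y to its left, z up, the work surface at z = 0. Lengths are in mm, angles in rad, forces in N, time in s.
With the tool pointing down it reaches from about 350 to 875 mm from the base axis. Payload 4.2 kg.
Tool frame: the origin (TCP) lies at the very end of the fingers, on their centre line; the grasp point (between the pads) lies 19 mm behind it; z points along the fingers, y is the direction in which the jaws open and shut (so a half turn about z gives the same grasp; the last joint's range is limited). The gripper opens to 85 mm and grips with 20 to 120 N. Pads are 22 mm wide; open, the fingers measure 114 mm over their backs; the gripper's body (76 mm by 85 mm) begins 54 mm behind the grasp point. The pads swing forward as they close: fully open they stand 13 mm farther back than shut.
Start: joints at [-0.964, 0.385, 0.008, 0, -1.194, -0.259], TCP at [213.033, -587.551, 231.312] pointing down, gripper open.
Joint ranges: [-3.14, 3.14], [-1.21, 2.06], [-1.07, 1.41], [-3.16, 2.05], [-2.99, -0.16], [-3.1, 3.1]. Speed limits (rad/s): [2.79, 2.79, 3.14, 3.14, 3.14, 3.14].

## Interface

Orientations are given as a unit quaternion [x, y, z, w].
In Python, from bench import telemetry, eyes, arm gives the robot as it stands. The module is installed in compiled form; this text tells all that it offers.
- The arm moves only by the tool move_arm, never from a script. Its argument "deltas" is text: rows parted by semicolons, each of 6 numbers parted by spaces: the shift along the tool's x, y, z in cm, then the turn, a rotation vector about the tool's x, y, z in rad. A call has 1 to 12 rows; each row shifts and turns the commanded pose from where the row before left it, along the tool's axes as they then stand; what a row does not reach is not made up. A row lasts 1/8 s, in which the tool goes at most 62.5 mm and 10.7 degrees, less where a joint would pass 70% of its speed; a pose out of reach is approached as far as the arm can. A call is refused whole if a number of a shift passes 6.25 or a number of a turn 0.188, either way. A call with a gripper value outside its range is refused whole. "grip" is the finger opening in cm, from 0 to 8.54, set as the call begins (left out, the last holds). The fingers move at their own pace and stop on an object; the grip force is fixed at half the most. Time passes only in rows, so rows that do not move let the fingers close. It gives the time, the measured TCP pose, the force and the opening at its end, in the units of the state.
- telemetry.read_state(): the state, without advancing time (a new reading comes with each control period).
- eyes.get_image(name): name is "side" or "top" or "wrist"; returns a dict with "pixels" (384x512x3 uint8, blue, green, red), "range_z" (384x512 float32, mm along the optical axis (not along the pixel's ray), 0 where there is no reading), "fx", "fy", "cx", "cy" (pixels), "origin" and "orientation" of the camera in the world; the wrist camera has in their place "tool_from_camera" (4x4, takes a point from camera to tool coordinates, whose origin is the TCP and whose axes are the flange's). Camera axes: x right, y up, looking along -z (the intrinsics and any distortion apply to the point x, -y, -z); pixel columns grow to the right and rows downward; lengths in mm; the calibration is good to about 2 mm. A picture is of the moment at which its call begins: read the wrist's pose just before it.
- arm.job_done(): hands the job in, once; it reports no verdict.
Trained networks look in a picture, given as the dict that the camera call returned (one of the last four; its "shot" number tells which), for a name from the list of things; names that differ only in an ending like _2 or _b are one class to them, and where a whole thing is asked for, a point or a joint stands for the part that bears it (a point fixed in the world has none). Each returns a list of dicts, best first, with "p" (0 to 1); they miss things now and then, are a little off and sometimes report something else, mostly with a low value. They report only what shows in the picture. A call takes as long as a camera call.
- eyes.boxes_of(picture, name): "point" ([x, y, z] in mm, in world coordinates, good to about 4 mm: the middle of the surface that is visible of it).
The state is a dict: "clock": time; "joints": joint angles; "joint_vel": joint speeds; "joint_efforts": joint torques, N m; "position": TCP position; "ee_rot": TCP orientation; "contact_force": force on the tool from outside, world axes, zero at the start; "wrist_torque": the same for the moment, N m; "gripper_width": finger opening in mm.
Only numpy, scipy, OpenCV 4.12 (cv2) and the standard library are available. Lean on these libraries where they do the work, as an engineer would, in place of code of your own. Each camera call takes 0.05 s, during which the arm holds its last target.

## Working session

There is one attempt and no reset: what is moved stays moved. The work goes in short steps, Python scripts to look and compute and a tool call to move; the robot and the scene stay as the last step left them, time stands still between calls to the robot, and variables do not carry over. Pictures are saved under pics/ and viewed, and the job is handed in when it is done.

Besides the shell and the picture viewer there is one more tool, called as name(argument=value, ...) on one line, values as JSON. move_arm: Moves the arm, as the interface text tells. Its arguments: {"type":"object","properties":{"deltas":{"type":"string"},"grip":{"type":"number"}},"required":["deltas"]}

```bash
mkdir -p pics; cat > h.py <<'E'
import numpy as np, cv2
from scipy.spatial.transform import Rotation as R
from bench import telemetry, eyes, arm
def cam(p,st=None):
    if "origin" in p: return np.array(p["origin"],float), R.from_quat(p["orientation"]).as_matrix()
    T=np.array(p["tool_from_camera"]);st=st or telemetry.read_state()
    Rt=R.from_quat(st["ee_rot"]).as_matrix()
    return Rt@T[:3,3]+np.array(st["position"]), Rt@T[:3,:3]
def pix2w(p,u,v,st=None,z=None):
    o,M=cam(p,st)
    d=np.array([(u-p["cx"])/p["fx"],-(v-p["cy"])/p["fy"],-1.0]); d=M@d
    if z is None: s=p["range_z"][int(round(v)),int(round(u))]
    else: s=(z-o[2])/d[2]
    return o+s*d
def cloud(p,st=None):
    o,M=cam(p,st)
    v,u=np.mgrid[:384,:512]
    d=np.stack([(u-p["cx"])/p["fx"],-(v-p["cy"])/p["fy"],-np.ones(u.shape)],-1)*p["range_z"][...,None]
    return d@M.T+o
def w2pix(p,X,st=None):
    o,M=cam(p,st); c=M.T@(np.array(X)-o)
    return p["cx"]-p["fx"]*c[0]/c[2], p["cy"]+p["fy"]*c[1]/c[2]
E
python3 - <<'E'
from h import *
s=telemetry.read_state(); print(s)
for n in ["top","side","wrist"]:
    p=eyes.get_image(n); cv2.imwrite(f"pics/{n}0.png",p["pixels"])
    print(n,{k:v for k,v in p.items() if k not in("pixels","range_z")})
    if n!="wrist":
        for k in ["cover_tab","screw_top_grip","screw_side_grip","laser_tip","bracket_top","bench","mirror"]:
            print(k,[(np.round(b["point"],1),round(b["p"],2)) for b in eyes.boxes_of(p,k)[:3]])
E
```

```text
{'clock': 0.0, 'joints': array([-9.64382479e-01,  3.85559196e-01,  6.58174085e-03, -5.01057569e-04,
       -1.19400977e+00, -2.58606216e-01]), 'joint_vel': array([-0.0018032 , -0.00181685, -0.00163956, -0.00130249, -0.00116667,
        0.00131625]), 'joint_efforts': array([ 6.41639435e-04, -3.92294276e+01,  1.88405424e+01,  4.18595552e+00,
       -4.48068909e-03, -4.75848481e-06]), 'position': array([ 212.83296918, -586.99981782,  230.20244611]), 'ee_rot': array([-1.72937444e-01,  9.84932173e-01,  1.09217639e-03, -2.47746707e-04]), 'contact_force': array([1.40609974, 0.58675759, 0.39228337]), 'wrist_torque': array([ 0.01362613, -0.03030374,  0.02772158]), 'gripper_width': 85.50440310076209}
top {'fx': 471.8302530675628, 'fy': 471.8302530675628, 'cx': 260.39402024331366, 'cy': 187.42530626107137, 'origin': array([ 311.28492721,  -32.67445487, 1595.98437435]), 'orientation': array([ 0.04429388, -0.03461901, -0.70588547,  0.70609155]), 'shot': 1}
cover_tab [(array([597.4,  84.8,  43.7]), 0.95)]
screw_top_grip [(array([594.4, -26.7, 165. ]), 0.59)]
screw_side_grip [(array([523.3, -30.3, 
[... 631 characters left out ...]
, 0.23)]
screw_side_grip []
laser_tip [(array([557.8, 119.9,  14. ]), 0.81)]
bracket_top [(array([557.2, 116.8,  14. ]), 0.91)]
bench [(array([557.9, 115. ,  13.8]), 0.92)]
mirror [(array([597.5,  96.2,  44.6]), 0.59)]
wrist {'fx': 294.2966668489328, 'fy': 294.2966668489328, 'cx': 258.35001259328976, 'cy': 193.63188772854153, 'tool_from_camera': array([[-2.23274785e-04,  9.46914408e-01,  3.21485699e-01,
         8.30242380e+01],
       [ 9.99999101e-01, -2.13616249e-04,  1.32370084e-03,
         1.96653678e-01],
       [ 1.32210596e-03,  3.21485705e-01, -9.46913509e-01,
        -1.43176482e+02],
       [ 0.00000000e+00,  0.00000000e+00,  0.00000000e+00,
         1.00000000e+00]]), 'shot': 3}
```

View pics/top0.png

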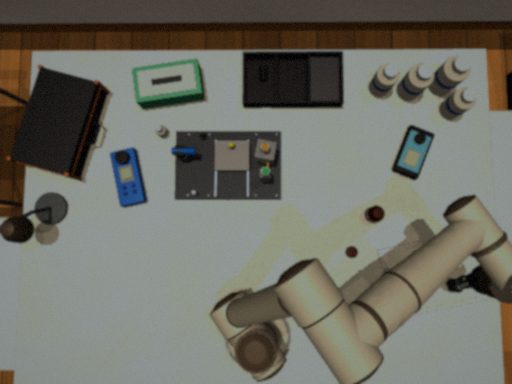

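View pics/side0.png

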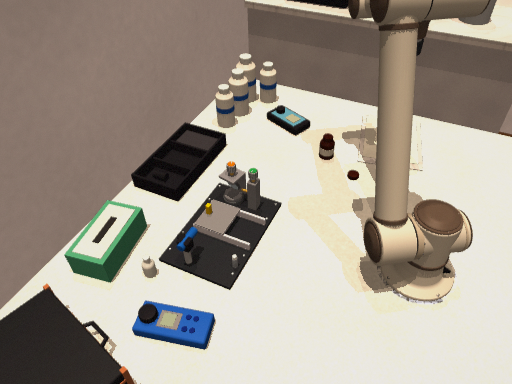

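The top view shows the board at about (228,165), with the laser on the left, the tab at (231,145), orange at (265,148) and green at (265,170). Next I fit the board pose.

```bash
python3 - <<'E'
from h import *
def an(n):
    p=eyes.get_image(n); C=cloud(p); hsv=cv2.cvtColor(p["pixels"],cv2.COLOR_BGR2HSV).astype(int)
    near=(abs(C[...,0]-560)<150)&(abs(C[...,1]-95)<220)
    for nm,lo,hi in [("yellow",22,34),("orange",5,19),("green",45,85)]:
        for zr in [(60,85),(150,175)]:
            m=near&(hsv[...,0]>=lo)&(hsv[...,0]<=hi)&(hsv[...,1]>130)&(hsv[...,2]>60)&(C[...,2]>zr[0])&(C[...,2]<zr[1])
            if m.sum()>3:
                q=C[m]; print(n,nm,zr,m.sum(),q.mean(0).round(1),q.min(0).round(1),q.max(0).round(1))
    # board surface rect
    m=near&(C[...,2]>5)&(C[...,2]<22)&(hsv[...,2]<90)
    q=C[m][:,:2].astype(np.float32); print(n,"board",cv2.minAreaRect(q), len(q))
    # cover
    m=near&(C[...,2]>39)&(C[...,2]<49)&(abs(C[...,1]-90)<75)&(abs(C[...,0]-575)<75)
    q=C[m][:,:2].astype(np.float32); print(n,"cover",cv2.minAreaRect(q), len(q),C[m][:,2].mean())
    m=near&(C[...,2]>155)&(C[...,2]<185); print("knobtop", C[m][:,2].max(),m.sum())
    mm=(near).astype(np.uint8); ys,xs=np.where(near&(C[...,2]>5))
    s=p["pixels"][ys.min():ys.max(),xs.min():xs.max()]
    cv2.imwrite(f"pics/{n}1.png",cv2.resize(s,None,fx=4,fy=4,interpolation=cv2.INTER_CUBIC)); print(xs.min(),ys.min(),s.shape)
an("top");an("side")
E
```

```text
top yellow (60, 85) 21 [618.6  78.4  77. ] [567.  -36.5  62.4] [627.6  91.1  83.6]
top orange (150, 175) 37 [598.2 -25.7 166.5] [586.6 -36.3 161.9] [610.3 -17.8 171.6]
top green (150, 175) 18 [522.5 -27.7 167.6] [515.5 -33.2 160.3] [530.9 -21.  171.9]
top board ((565.5421142578125, 117.91361236572266), (391.16619873046875, 232.01832580566406), 89.9240951538086) 4777
top cover ((572.9835815429688, 85.34321594238281), (116.07632446289062, 145.9169921875), 89.52363586425781) 887 43.92682692103395
knobtop 173.07337882469164 135
163 124 (86, 131, 3)
side yellow (60, 85) 24 [622.4  87.6  77.5] [615.8  77.8  63.2] [630.1  94.2  84.2]
side orange (60, 85) 12 [560.8 -31.7  64.8] [551.3 -34.7  60.5] [569.8 -29.1  69.5]
side orange (150, 175) 26 [597.6 -23.5 166.7] [587.6 -36.3 162. ] [608.9 -12.3 171.3]
side green (150, 175) 20 [522.  -25.6 166.3] [512.5 -33.4 164.3] [531.8 -16.2 168.8]
side board ((565.8440551757812, 101.43153381347656), (362.71466064453125, 236.6042022705078), 89.80174255371094) 4379
side cover ((574.102294921875, 87.38630676269531), (120.53093719482422, 141.2945098876953), 89.86712646484375) 898 43.81798500467406
knobtop 171.30009298434754 133
150 161 (135, 143, 3)
```

move_arm(deltas="-4.4 3.5 0 0 0 0;-4.4 3.5 0 0 0 0;-4.4 3.5 0 0 0 0;-4.4 3.5 0 0 0 0;-4.4 3.5 0 0 0 0;-4.4 3.5 0 0 0 0;-4.4 3.5 0 0 0 0;-4.4 3.5 0 0 0 0;-4.4 3.5 0 0 0 0;-4.4 3.5 0 0 0 0;-4.4 3.5 0 0 0 0;-4.4 3.5 0 0 0 0", grip=8.54)

```text
clock: 2.45
position: [567.1, -11.0, 231.6]
ee_rot: [-0.173, 0.985, -0.0, 0.0]
contact_force: [0.3, -0.1, 0.2]
gripper_width: 85.3
```

move_arm(deltas="-4.3 3.7 0 0 0 0;-4.3 3.7 0 0 0 0;0 0 0 0 0 0.16;0 0 0 0 0 0.16;0 0 0 0 0 0", grip=4.5)

```text
clock: 3.08
position: [621.9, 86.4, 231.2]
ee_rot: [-0.015, 1.0, -0.0, -0.0]
contact_force: [-0.5, 0.8, -0.8]
gripper_width: 44.9
```

```bash
python3 - <<'E'
from h import *
s=telemetry.read_state(); print(s["position"],s["ee_rot"],s["joints"])
p=eyes.get_image("wrist"); cv2.imwrite("pics/w1.png",p["pixels"])
C=cloud(p,s); hsv=cv2.cvtColor(p["pixels"],cv2.COLOR_BGR2HSV).astype(int)
for nm,lo,hi,zr in [("yellow",22,34,(72,90)),("orange",3,19,(155,185)),("green",45,85,(155,185))]:
    m=(hsv[...,0]>=lo)&(hsv[...,0]<=hi)&(hsv[...,1]>110)&(C[...,2]>zr[0])&(C[...,2]<zr[1])
    if m.sum()>3:
        q=C[m]; print(nm,m.sum(),np.median(q,0).round(1),np.percentile(q,3,axis=0).round(1),np.percentile(q,97,axis=0).round(1))
E
```

```text
[621.92574252  86.35224755 231.17317219] [-1.49780254e-02  9.99887818e-01 -4.59805158e-05 -8.82641352e-05] [ 3.95307327e-01  3.89843992e-01  1.54786295e-02  2.13339491e-05
 -1.19662902e+00 -1.93615428e+00]
yellow 182 [622.6  84.8  79.7] [616.7  78.4  74.2] [629.4  91.1  81.3]
orange 693 [597.5 -26.1 166.9] [588.4 -36.5 165.8] [608.3 -16.8 168. ]
green 904 [522.6 -27.6 166.9] [514.  -36.2 165.6] [533.1 -17.1 168.3]
```

View pics/w1.png

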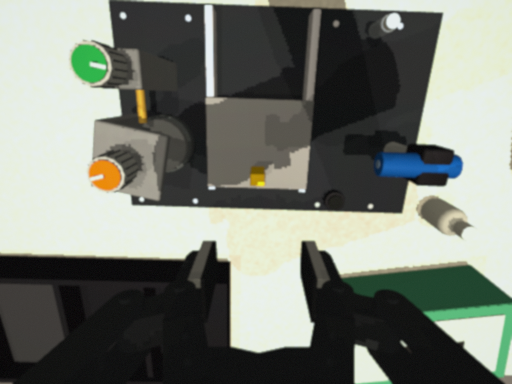

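The wrist view shows the tab at (258,177), the orange cap at (105,175) and the green cap at (90,62). Now I descend on the tab and grip it.

move_arm(deltas="-0.1 -0.1 6 0 0 0;0 0 6 0 0 0;0 0 3.9 0 0 0;0 0 2 0 0 0;0 0 0 0 0 0")

```text
clock: 3.75
position: [621.8, 84.5, 50.6]
ee_rot: [-0.015, 1.0, -0.001, -0.002]
contact_force: [0.5, -0.2, 0.1]
gripper_width: 45.1
```

move_arm(deltas="0 0 0 0 0 0;0 0 0 0 0 0;0 0 0 0 0 0;0 0 0 0 0 0", grip=1.0)

```text
clock: 4.25
position: [624.0, 85.1, 54.1]
ee_rot: [-0.014, 1.0, 0.0, 0.001]
contact_force: [-0.8, -2.0, 6.2]
gripper_width: 14.7
```

move_arm(deltas="0 0 -0.2 0 0 0;1 0 0 0 0 0;1.5 0 0 0 0 0;1.5 0 0 0 0 0;1.5 0 0 0 0 0;1.5 0 0 0 0 0;1 0 0 0 0 0;0.6 0 0 0 0 0;0.4 0 0 0 0 0;0 0 0 0 0 0;0 0 0 0 0 0")

```text
clock: 5.62
position: [538.9, 85.3, 54.5]
ee_rot: [-0.015, 1.0, 0.002, 0.007]
contact_force: [15.8, -0.1, -14.1]
gripper_width: 14.9
```

```bash
python3 - <<'E'
from h import *
s=telemetry.read_state(); print(s["position"],s["contact_force"],s["gripper_width"])
p=eyes.get_image("wrist"); cv2.imwrite("pics/w2.png",p["pixels"])
p=eyes.get_image("side"); cv2.imwrite("pics/s2.png",cv2.resize(p["pixels"][160:290,150:300],None,fx=4,fy=4))
E
```

```text
[538.86407842  85.32438663  54.45196583] [ 15.84651238  -0.1432633  -14.09564665] 14.893956547219242
```

View pics/w2.png

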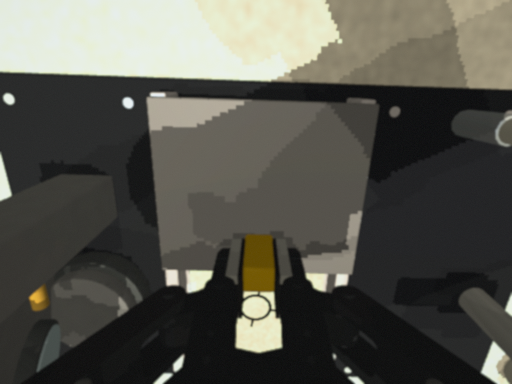

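View pics/s2.png

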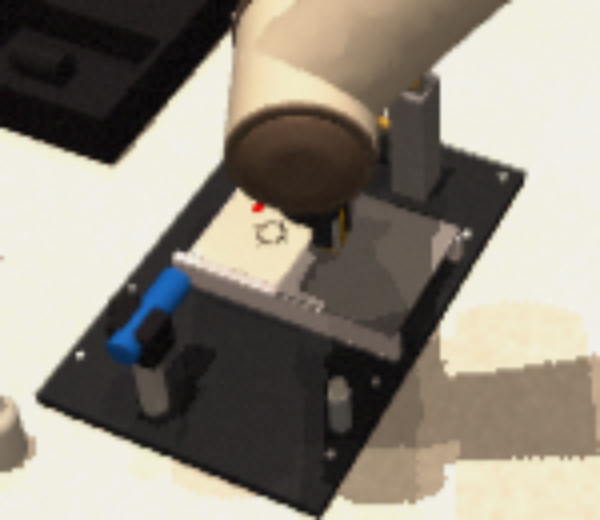

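move_arm(deltas="0 0 0 0 0 0;0 0 0 0 0 0;0 0 -4 0 0 0;0 0 -6 0 0 0;0 0 -6 0 0 0;0 0 0 0 0 0", grip=4.5)

```text
clock: 6.48
position: [535.1, 83.6, 220.1]
ee_rot: [-0.015, 1.0, 0.002, 0.006]
contact_force: [-0.6, 0.6, -1.4]
gripper_width: 45.0
```

```bash
cat > look.py <<'E'
from h import *
import sys
s=telemetry.read_state(); print(s["clock"],s["position"],s["ee_rot"],s["joints"].round(3),s["contact_force"].round(1))
p=eyes.get_image("wrist"); cv2.imwrite(f"pics/{sys.argv[1]}.png",p["pixels"])
np.savez("last.npz",**{k:p[k] for k in p},pos=s["position"],rot=s["ee_rot"])
C=cloud(p,s); hsv=cv2.cvtColor(p["pixels"],cv2.COLOR_BGR2HSV).astype(int)
for nm,lo,hi,zr in [("yellow",22,34,(72,90)),("orange",3,19,(155,185)),("green",45,85,(155,185))]:
    m=(hsv[...,0]>=lo)&(hsv[...,0]<=hi)&(hsv[...,1]>110)&(C[...,2]>zr[0])&(C[...,2]<zr[1])
    if m.sum()>3:
        q=C[m]; print(nm,m.sum(),np.median(q,0).round(1),np.percentile(q,3,axis=0).round(1),np.percentile(q,97,axis=0).round(1))
m=((hsv[...,0]<5)|(hsv[...,0]>172))&(hsv[...,1]>150)&(hsv[...,2]>120)&(abs(C[...,2]-32)<8)
if m.sum()>3: 
    v,u=np.where(m); print("spot px",u.mean(),v.mean(),m.sum(),pix2w(p,u.mean(),v.mean(),s,33).round(1))
# screen
cm=(abs(C[...,2]-43.5)<3.5)&(hsv[...,1]<60)&(abs(C[...,1]-86)<65); 
if cm.sum()>50: print("cover x range",np.percentile(C[cm][:,0],[1,99]))
E
python3 look.py w3
```

```text
6.475 [535.05641471  83.57361566 220.14427871] [-0.01455822  0.99987669  0.00196704  0.00554896] [ 4.550e-01  2.460e-01 -2.240e-01  1.000e-03 -1.090e+00 -1.997e+00] [-0.6  0.6 -1.4]
yellow 205 [537.7  84.8  79.8] [531.7  78.5  74.8] [545.1  91.8  81. ]
orange 451 [596.1 -26.9 166.9] [587.9 -36.4 165.9] [606.2 -16.8 167.9]
green 655 [522.2 -27.6 166.9] [513.7 -36.3 165.8] [533.1 -17.5 168.1]
spot px 241.5 231.66666666666666 30 [617.2  65.4  33. ]
cover x range [459.53951334 558.42427701]
```

View pics/w3.png

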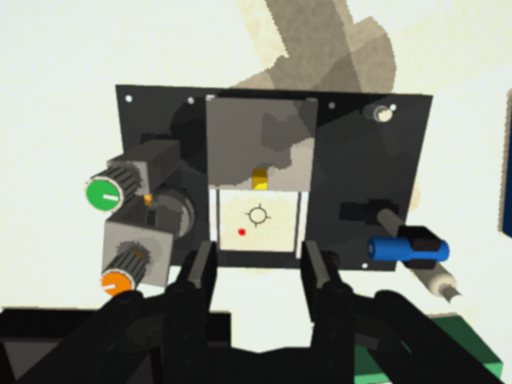

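The spot is at (241,232) and the ring at (258,215). The cover has moved only about 85 of 90 mm, and the tab is now at x≈538. I'll push the tab again with closed fingers to find out whether that was the stop.

move_arm(deltas="-4 0.1 0 0.004 0.011 0;0 0 5.5 0 0 0;0 0 5.5 0 0 0;0 0 4 0 0 0;0 0 1.4 0 0 0;1 0 0 0 0 0;0.6 0 0 0 0 0;0.4 0 0 0 0 0;0.4 0 0 0 0 0;0 0 0 0 0 0", grip=0)

```text
clock: 7.78
position: [556.9, 85.4, 54.2]
ee_rot: [-0.015, 1.0, 0.001, 0.006]
contact_force: [19.1, -5.0, -12.1]
gripper_width: -0.2
```

```bash
cat > an.py <<'E'
from h import *
d=np.load("last.npz"); p={k:d[k] for k in d}; s={"position":d["pos"],"ee_rot":d["rot"]}
C=cloud(p,s); g=cv2.cvtColor(p["pixels"],cv2.COLOR_BGR2GRAY)
m=(abs(C[...,2]-32)<4)&(g>150)&(abs(C[...,1]-86)<40)
q=C[m]; print("screen",np.percentile(q,[1,99],axis=0).round(1),cv2.minAreaRect(q[:,:2].astype(np.float32)))
# rails
m=(abs(C[...,2]-38)<2)&(abs(abs(C[...,1]-86)-54)<5); q=C[m]; print("rails",np.percentile(q,[1,99],axis=0).round(1))
m=(abs(C[...,2]-12)<4)&(g<70)&(C[...,0]<720);q=C[m][:,:2].astype(np.float32); print("board",cv2.minAreaRect(q))
m=(abs(C[...,2]-43.5)<3)&(abs(C[...,1]-86)<65);q=C[m][:,:2].astype(np.float32); print("cover",cv2.minAreaRect(q))
r=p["pixels"][180:265,200:310]; cv2.imwrite("pics/w3c.png",cv2.resize(r,None,fx=6,fy=6,interpolation=cv2.INTER_CUBIC))
E
python3 an.py
```

```text
screen [[562.9  46.4  31.2]
 [642.  125.3  34.4]] ((602.6253662109375, 86.0077133178711), (79.9654541015625, 81.40668487548828), 89.9482192993164)
rails [[457.7  27.2  36.2]
 [769.8 142.6  39.8]]
board ((565.5640869140625, 169.12008666992188), (494.58587646484375, 231.8008270263672), 89.8122329711914)
cover ((625.8967895507812, 82.73664855957031), (117.1769790649414, 335.86480712890625), 88.86259460449219)
```

View pics/w3c.png

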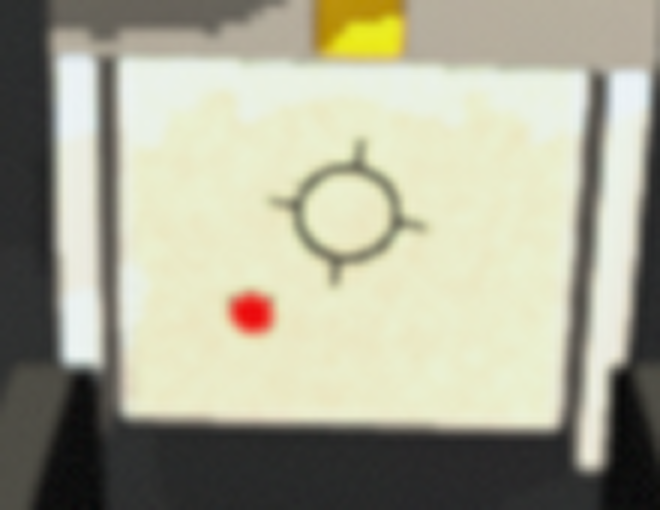

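```bash
cat > calc.py <<'E'
from h import *
import sys
d=np.load("last.npz"); p={k:d[k] for k in d}; s={"position":d["pos"],"ee_rot":d["rot"]}
su,sv,ru,rv=map(float,sys.argv[1:5])
S=pix2w(p,su,sv,s,33)[:2]; G=pix2w(p,ru,rv,s,32)[:2]
A=np.array([597.2,-26.4]) if len(sys.argv)<6 else np.array(eval(sys.argv[5]))
a=S-A;b=G-A
print("spot",S,"ring",G,"diff",G-S)
print("r",np.linalg.norm(a),np.linalg.norm(b),"top turn",(np.linalg.norm(b)-np.linalg.norm(a))/16)
da=np.arctan2(b[1],b[0])-np.arctan2(a[1],a[0]); print("dang",da,"side turn",-da/.14)
E
python3 calc.py 241.5 231.7 258.0 215.5; python3 -c "
from h import *
print(telemetry.read_state()['joints'])"
```

```text
spot [617.2214527   65.37481683] ring [595.16649572  85.26874206] diff [-22.05495698  19.89392523]
r 93.93335708532362 111.68725573535778 top turn 1.109618665627135
dang 0.23300123863440714 side turn -1.6642945616743365
[ 0.44176292  0.46634721 -0.37282185  0.00554673 -0.71975927 -1.98602985]
```

move_arm(deltas="-1.2 0 0 0.002 0.011 0;0 0 -5.5 0 0 0;0 0 -5.5 0 0 0;0 0 -5.5 0 0 0;-1.6 -5.6 0 0 0 0;-1.6 -5.6 0 0 0 0;0 0 0 0 0 0", grip=5)

```text
clock: 8.65
position: [598.1, -29.3, 217.4]
ee_rot: [-0.012, 1.0, -0.003, -0.009]
contact_force: [-0.2, 0.4, 0.0]
gripper_width: 50.0
```

```bash
python3 look.py w4; python3 -c "
from h import *
print(telemetry.read_state()['gripper_width'])"
```

```text
8.65 [598.13181199 -29.29988151 217.37527179] [-0.01151172  0.99988606 -0.0029218  -0.00931689] [ 0.222  0.359 -0.068  0.002 -1.163 -1.771] [-0.2  0.4  0. ]
yellow 260 [538.3  83.   79.7] [532.3  77.   73.1] [544.4  90.9  81.1]
orange 726 [597.6 -26.4 166.7] [588.2 -37.1 165.5] [608.4 -17.1 167.8]
green 872 [522.6 -27.6 166.7] [513.8 -36.2 165.4] [533.3 -18.  168. ]
spot px 340.1388888888889 190.94444444444446 36 [617.1  65.3  33. ]
cover x range [459.82876869 558.41001594]
50.19457015290112
```

View pics/w4.png

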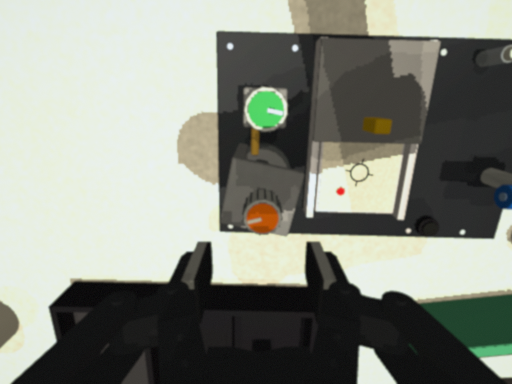

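move_arm(deltas="0 0.26 0 -0.006 -0.02 0;0 0 0 0 0 0;0 0 4 0 0 0;0 0 2.6 0 0 0;0 0 1.5 0 0 0;0 0 0 0 0 0")

```text
clock: 9.45
position: [597.2, -23.1, 133.7]
ee_rot: [-0.014, 1.0, -0.0, -0.002]
contact_force: [0.3, 0.6, -0.4]
gripper_width: 49.9
```

move_arm(deltas="0 0 0 0 0 0;0 0 0 0 0 0;0 0 0 0 0 0;0 0 0 0 0 0", grip=2)

```text
clock: 9.95
position: [598.5, -26.6, 136.6]
ee_rot: [-0.014, 1.0, -0.002, 0.0]
contact_force: [1.1, -10.5, 1.6]
gripper_width: 26.3
```

move_arm(deltas="0 -0.3 0 0 0 0;0 0 0 0 0 -0.14;0 0 0 0 0 -0.16;0 0 0 0 0 -0.16;0 0 0 0 0 -0.16;0 0 0 0 0 -0.16;0 0 0 0 0 -0.16;0 0 0 0 0 -0.16;0 0 0 0 0 0;0 0 0 0 0 0")

```text
clock: 11.2
position: [598.6, -27.1, 136.5]
ee_rot: [-0.534, 0.846, -0.001, 0.0]
contact_force: [0.0, -2.2, 4.9]
gripper_width: 26.4
```

```bash
python3 look.py w5; python3 - <<'E'
from h import *
p=eyes.get_image("side"); cv2.imwrite("pics/s5.png",cv2.resize(p["pixels"][160:290,150:300],None,fx=4,fy=4))
E
```

```text
11.2 [598.63307967 -27.05865823 136.48877864] [-5.33535077e-01  8.45777717e-01 -5.85074977e-04  1.83544835e-04] [ 0.225  0.422 -0.188  0.001 -0.959 -0.671] [ 0.  -2.2  4.9]
yellow 166 [536.1  78.2  78.8] [532.9  76.4  72.6] [541.8  89.   80.3]
orange 1664 [597.7 -27.2 166.6] [588.3 -37.5 165.5] [608.3 -16.9 167.6]
green 1933 [523.  -28.  166.7] [513.8 -37.1 165.5] [533.5 -17.6 167.7]
spot px 284.2857142857143 298.0 7 [623.2  84.7  33. ]
cover x range [460.00415135 909.08406106]
```

View pics/w5.png

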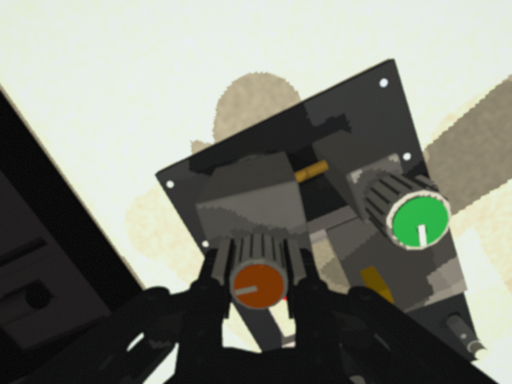

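View pics/s5.png

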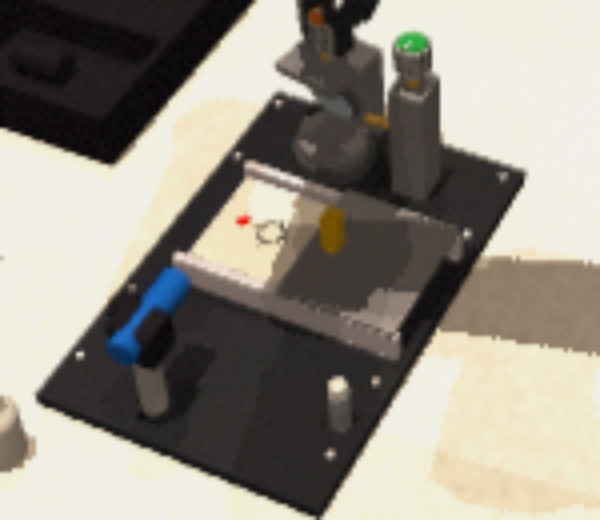

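Side view: the spot at (243,220) is now about as far from the head as the ring at (270,232). I release orange and move over green.

move_arm(deltas="0 0 0 0 0 0;0 0 0 0 0 0;0 0 -3 0 0 0;0 0 -5 0 0 0;1.64 3.39 0 0 0 0;1.64 3.39 0 0 0 0;0 0 0 0 0 0;0 0 0 0 0 0", grip=4.6)

```text
clock: 12.3
position: [523.2, -26.9, 214.8]
ee_rot: [-0.534, 0.845, 0.0, -0.0]
contact_force: [0.4, -0.6, -0.7]
gripper_width: 45.7
```

```bash
python3 look.py w6; python3 - <<'E'
from h import *
p=cv2.imread("pics/w6.png"); cv2.imwrite("pics/w6b.png",cv2.resize(p,(768,576),interpolation=cv2.INTER_CUBIC))
E
```

```text
12.3 [523.16618129 -26.92956252 214.75819205] [-5.34476029e-01  8.45183512e-01  2.98914141e-04 -3.41000563e-04] [ 0.258  0.227 -0.263 -0.    -1.082 -0.701] [ 0.4 -0.6 -0.7]
yellow 176 [538.2  81.9  79.4] [532.1  76.5  73.6] [544.4  90.6  80.9]
orange 636 [597.5 -26.8 166.6] [588.2 -37.4 165.5] [608.  -16.8 167.6]
green 633 [522.6 -28.1 166.6] [513.9 -36.6 165.5] [533.1 -18.3 167.7]
spot px 226.5 277.0 26 [620.4  82.5  33. ]
cover x range [459.4457652  915.10201484]
```

View pics/w6b.png

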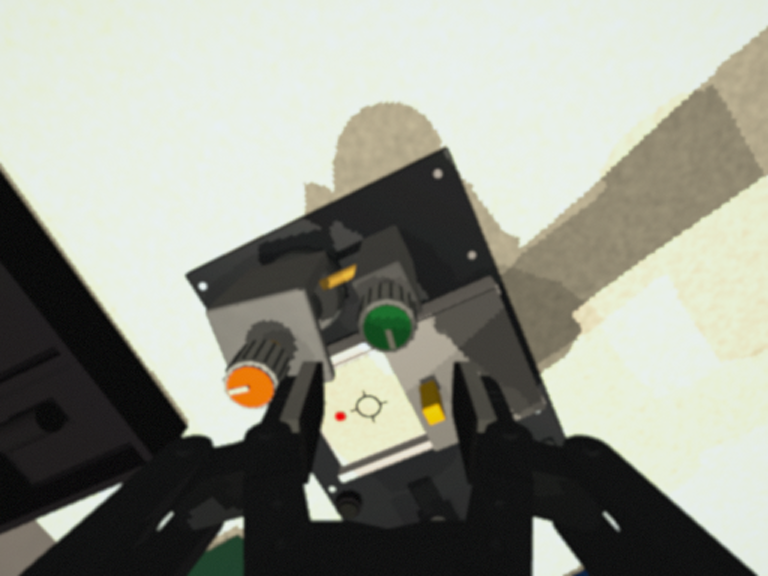

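```bash
python3 calc.py 226.5 277 245.8 270.5
```

```text
spot [620.4164463   82.52743983] ring [593.98681252  85.06765702] diff [-26.42963378   2.54021719]
r 111.37410169022941 111.51395937498063 top turn 0.008741105296951268
dang 0.2388128100837943 side turn -1.7058057863128162
```

move_arm(deltas="0 0 4 0 0 0;0 0 2.5 0 0 0;0 0 1.4 0 0 0;0 0 0 0 0 0")

```text
clock: 12.85
position: [522.5, -27.3, 134.5]
ee_rot: [-0.534, 0.845, 0.001, -0.002]
contact_force: [0.9, 0.1, 0.6]
gripper_width: 46.0
```

move_arm(deltas="0 0 0 0 0 0;0 0 0 0 0 0;0 0 0 0 0 0;0 0 0 0 0 0", grip=2)

```text
clock: 13.35
position: [523.6, -27.1, 136.7]
ee_rot: [-0.535, 0.845, -0.0, 0.001]
contact_force: [1.2, -0.5, 2.8]
gripper_width: 26.3
```

Next, turn green clockwise by about 1.68 rad (positive about tool z).

move_arm(deltas="0 0 0 0 0 0.12;0 0 0 0 0 0.16;0 0 0 0 0 0.16;0 0 0 0 0 0.16;0 0 0 0 0 0.16;0 0 0 0 0 0.16;0 0 0 0 0 0.16;0 0 0 0 0 0.16;0 0 0 0 0 0.16;0 0 0 0 0 0.16;0 0 0 0 0 0.12;0 0 0 0 0 0")

```text
clock: 14.85
position: [523.4, -26.5, 136.7]
ee_rot: [0.272, 0.962, 0.001, 0.0]
contact_force: [-0.5, 3.2, 5.8]
gripper_width: 26.5
```

move_arm(deltas="0 0 0 0 0 0;0 0 0 0 0 0;0 0 0 0 0 0;0 0 -3 0 0 0;0 0 -5 0 0 0;0 0 0 0 0 0", grip=4.6)

```text
clock: 15.6
position: [524.9, -27.1, 219.5]
ee_rot: [0.272, 0.962, 0.001, 0.003]
contact_force: [1.3, -0.5, -0.7]
gripper_width: 45.8
```

```bash
python3 look.py w7; python3 - <<'E'
from h import *
p=cv2.imread("pics/w7.png"); cv2.imwrite("pics/w7b.png",cv2.resize(p,(768,576),interpolation=cv2.INTER_CUBIC))
p=eyes.get_image("side"); cv2.imwrite("pics/s7.png",cv2.resize(p["pixels"][160:290,150:300],None,fx=4,fy=4))
E
```

```text
15.6 [524.85744125 -27.05314868 219.54271633] [0.27222648 0.96222749 0.00135643 0.00302776] [ 2.580e-01  2.220e-01 -2.570e-01  1.000e-03 -1.085e+00 -2.380e+00] [ 1.3 -0.5 -0.7]
yellow 271 [537.5  84.1  79.5] [531.8  77.2  73. ] [544.5  91.8  81.2]
orange 201 [595.9 -33.2 166.6] [587.9 -37.9 165.7] [606.  -27.7 167.7]
green 598 [522.2 -25.7 166.8] [513.7 -36.1 165.7] [532.2 -17.3 167.9]
spot px 372.3333333333333 169.30769230769232 39 [594.5  84.8  33. ]
cover x range [459.64329568 557.51027532]
```

View pics/w7b.png

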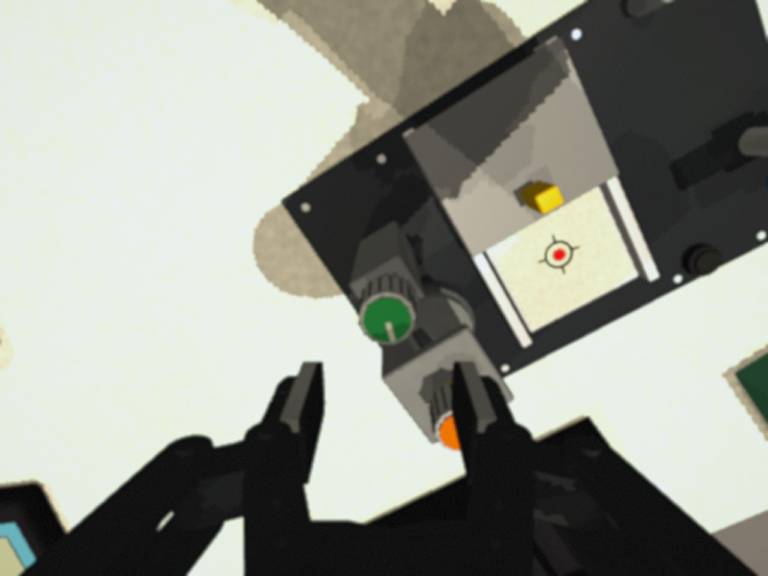

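View pics/s7.png

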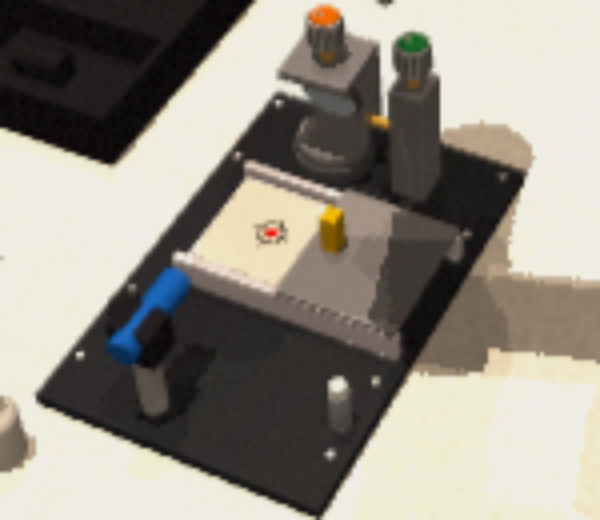

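The wrist view shows the spot centred in the ring at (559,254), and the side view agrees. The gripper is clear of everything and the cover is at its stop, so I'm handing the job in.

```bash
python3 calc.py 372.33 169.3 372.5 169.3; python3 -c "
from h import *
print(arm.job_done())"
```

```text
spot [594.53360513  84.8280921 ] ring [595.06625335  85.20322053] diff [0.53264821 0.37512843]
r 111.26004733771417 111.62361626338702 top turn 0.022723057854553197
dang -0.004851011711379805 side turn 0.03465008365271289
the job is handed in; nothing more can be done
None
```

I slid the cover open by its yellow tab, then turned the orange screw about +1.1 rad and the green screw about −1.68 rad. I released the green screw, lifted the gripper clear and handed the job in at about 15.7 s on the robot's clock.

- **Spot:** in the last wrist image its centre is about 0.7 mm from the ring's centre, and about 4 mm is allowed. The ring's centre was read by eye. The side view also shows the spot inside the ring.
- **Cover:** the tab moved about 85 mm by camera, not the nominal 90 mm. I pushed it again and it held against 19 N, with friction about 1 N. The cover's edge then lay about 40 mm to the −x side of the screen's centre, where it should be when fully open. I took that as the stop, so the cover was probably a few millimetres open at the start.
- **Forces:** the highest wrist reading after any move was about 23 N, during that push.
- **Other objects:** I saw no contact with the mirror, bottles, caps, vial or meters, but I did not measure their positions again at the end.

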